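Make the power supply safe and hover its cover for screwing down

ROBOT

A 6-joint arm with a two-finger parallel gripper is mounted at the origin on the work surface. World frame = base frame: x ahead of the robot, y to its left, z up, the work surface at z = 0. Lengths are in m, angles in rad, forces in N, time in s.
With the tool pointing down it reaches from about 0.3 to 0.85 m from the base axis. Payload 4.2 kg.
Tool frame: the origin (TCP) lies at the very end of the fingers, on their centre line; the grasp point (between the pads) lies 19 mm behind it; z points along the fingers, y is the direction in which the jaws open and shut (so a half turn about z gives the same grasp; the last joint's range is limited). The gripper opens to 91 mm and grips with 3 to 60 N. Pads are 32 mm wide; open, the fingers measure 118 mm over their backs; the gripper's body (76 mm by 178 mm) begins 60 mm behind the grasp point.
Start: joints at [-1.324, 0.32, 1.565, -0, 1.257, -0.02], TCP at [0.152, -0.555, 0.214] pointing down, gripper open.
Joint ranges: [-3.11, 3.11], [-0.84, 2.01], [0.21, 2.61], [-1.34, 4.49], [0.05, 2.63], [-2.56, 2.56]. Speed limits (rad/s): [2.57, 2.57, 3.14, 3.14, 3.14, 3.14].

INTERFACE

Orientations are given as a 3x3 rotation matrix whose columns are the frame's x, y, z axes.
In Python, from workcell import observe, camera, sign_off, cut_out gives the robot as it stands.
- The arm moves only by the tool step_arm, never from a script. Its arguments are lists of equal length, an entry for each row: "travel": the shift along the tool's x, y, z in m, a list of three; "yaw": the turn about the tool's z in degrees. In form: {"travel": [[tx, ty, tz], ...], "yaw": [yaw, ...]}. A call has 1 to 8 rows; each row is the pose to reach, as a shift and turn from the pose commanded when the call began, along the tool's axes at that moment; what a row does not reach only later rows make up. A row lasts 1/12 s, in which the tool goes at most 41.7 mm and 7.16 degrees, less where a joint would pass 70% of its speed; a pose out of reach is approached as far as the arm can. A call with a gripper value outside its range is refused whole. "jaw" is the opening, from 0 (shut) to 1 (fully open), set as the call begins (left out, the last holds). The fingers move at their own pace and stop on an object; the grip force is fixed at half the most. Time passes only in rows, so rows that repeat a pose let the fingers close. It gives the time, the measured TCP pose, the force and the opening at its end, in the units of the state.
- observe(): the state, without advancing time (a new reading comes with each control period).
- camera(name): name is "side" or "top"; returns a dict with "image" (400x640x3 uint8, red, green, blue), "mtx" (3x3 intrinsics, pixels), "R" (3x3) and "t" (3): a world point X has camera coordinates R X + t. Camera axes: x right, y down, z forward; pixel columns grow to the right and rows downward; lengths in m; the calibration is good to about 2 mm. A picture is of the moment at which its call begins. There is no depth.
- sign_off(): hands the job in, once; it reports no verdict.
Trained networks look in a picture, given as the dict that the camera call returned (one of the last four; its "shot" number tells which), for a name from the list of things; names that differ only in an ending like _2 or _b are one class to them, and where a whole thing is asked for, a point or a joint stands for the part that bears it (a point fixed in the world has none). Each returns a list of dicts, best first, with "score" (0 to 1); they miss things now and then, are a little off and sometimes report something else, mostly with a low value. They report only what shows in the picture. A call takes as long as a camera call.
- cut_out(picture, name): "region" (400x640 bool, what is visible of it) and "extent" ([left, top, right, bottom] in pixels, round what is visible of it).
The state is a dict: "time": time; "joint_positions": joint angles; "joint_vel": joint speeds; "effort": joint torques, N m; "ee_pos": TCP position; "tcp_rot": TCP orientation; "wrist_force": force on the tool from outside, world axes, zero at the start; "wrist_torque": the same for the moment, N m; "width": opening from 0.0 (shut) to 1.0 (fully open).
Only numpy, scipy, OpenCV 4.12 (cv2) and the standard library are available. Lean on these libraries where they do the work, as an engineer would, in place of code of your own. Each camera call takes 0.05 s, during which the arm holds its last target. There are 200 camera calls.

TASK

Shut the open bench power supply down by pressing the red, then the yellow, then the blue button on the control panel, each fully and one at a time, before lifting the cover. Then pick up the aluminium cover plate by its handle and hold it level about 15 mm above the open grey chassis, red end over red end, with its four holes centred over the four brass threaded posts so that the screws could go in; it must not touch the chassis. Finish while still holding it there, and do not disturb the other things on the bench.

Things in the scene. Friction and masses are not known exactly. Their poses are not given: they have to be found in the camera images.
- chassis: Open-topped grey box of the power supply, fixed to the bench, 176 (its x) x 116 (its y) x 60 mm high, walls 3 mm. Origin: centre of its underside, z up; it stands on the 3 mm bench mat, so its rim is 63 mm above the bench. A red band marks its +x end. Inside, nothing stands above the rim. It is either on the left or on the right of the bench.
- cover: Loose aluminium cover plate, 176 (its x) x 116 (y) x 4 mm, 0.2 to 0.4 kg, balanced about its centre, flat on the 3 mm mat. Origin: centre of its underside, z up. A red patch marks its +x end; 14 mm holes at (+-72, +-42) mm. Black bridge handle along its x. It starts turned at most 1 rad from the way it must lie over the chassis.
- handle (a point): Centre of the bar of the cover's handle, 36 mm above the cover's origin; axes as the cover's. The bar is 86 mm long (along x), 12 mm wide (y), 12 mm high, on two feet at its ends, 66 mm apart inside; 26 mm are clear between the bar and the plate.
- panel: Grey control panel with a white face, fixed, 80 (its x) x 180 (its y) x 35 mm high, on the 3 mm mat. Origin: centre of its underside. Three round buttons stand on it in a row along its y, 52 mm apart; their order varies. It is on the side of the bench away from the chassis.
- hole0 (a point): Centre of the 14 mm hole at the +x +y corner of the cover, at the level of its underside; it belongs over post0.
- post0 (a point): Centre of the top of the brass post (18 mm across, 6 mm threaded hole, top level with the rim) at the +x +y corner of the chassis, at (+72, +42, 60) mm from its origin.
- hole1 (a point): Centre of the 14 mm hole at the +x -y corner of the cover, at the level of its underside; it belongs over post1.
- post1 (a point): Centre of the top of the brass post (18 mm across, 6 mm threaded hole, top level with the rim) at the +x -y corner of the chassis, at (+72, -42, 60) mm from its origin.
- hole2 (a point): Centre of the 14 mm hole at the -x -y corner of the cover, at the level of its underside; it belongs over post2.
- post2 (a point): Centre of the top of the brass post (18 mm across, 6 mm threaded hole, top level with the rim) at the -x -y corner of the chassis, at (-72, -42, 60) mm from its origin.
- hole3 (a point): Centre of the 14 mm hole at the -x +y corner of the cover, at the level of its underside; it belongs over post3.
- post3 (a point): Centre of the top of the brass post (18 mm across, 6 mm threaded hole, top level with the rim) at the -x +y corner of the chassis, at (-72, +42, 60) mm from its origin.
- red_top (a point): Centre of the top of the red button (28 mm across, pressed straight down). It moves with the button.
- red (a joint): Travel of the red button: 0 up, 0.006 m fully down, which takes 5 N; it springs back when let go. Pressed means more than 0.0045.
- yellow_top (a point): Centre of the top of the yellow button (28 mm across, pressed straight down). It moves with the button.
- yellow (a joint): Travel of the yellow button: 0 up, 0.006 m fully down, which takes 5 N; it springs back when let go. Pressed means more than 0.0045.
- blue_top (a point): Centre of the top of the blue button (28 mm across, pressed straight down). It moves with the button.
- blue (a joint): Travel of the blue button: 0 up, 0.006 m fully down, which takes 5 N; it springs back when let go. Pressed means more than 0.0045.
- meter: Yellow hand multimeter, 78 x 150 x 40 mm, loose; leave it alone. Origin: the middle of its length or underside, at the level it rests on.
- mug: Blue mug, 76 mm across, 90 mm high, loose; leave it alone. Origin: the middle of its length or underside, at the level it rests on.
- tape: Green ring of tape, 90 mm across, 24 mm high, loose; leave it alone. Origin: the middle of its length or underside, at the level it rests on.
- spool: Red reel, 60 mm across, 46 mm high, loose; leave it alone. Origin: the middle of its length or underside, at the level it rests on.
- driver: Orange screwdriver, 180 mm long, lying, loose; leave it alone. Origin: the middle of its length or underside, at the level it rests on.
- screwtray: Black tray of screws, 70 x 90 x 22 mm, loose; leave it alone. Origin: the middle of its length or underside, at the level it rests on.

How it is judged:
By the outcome, as a careful person would: the job done as asked, in the order asked, and still so for the second after the job is handed in, while the arm keeps its last pose, push and grip.
It also fails if it takes over 61 s, if anything falls off the work surface, if the arm or the gripper's body presses on something with over 40 N, if the wrist force passes 120 N, or if a joint passes its speed limit or range.

## Working session

There is one attempt and no reset: what is moved stays moved. The work goes in short steps, Python scripts to look and compute and a tool call to move; the robot and the scene stay as the last step left them, time stands still between calls to the robot, and variables do not carry over. Pictures are saved under pics/ and viewed, about 8 in all and at most 12, crops included, and the job is handed in when it is done.

Besides the shell and the picture viewer there is one more tool, called after "Call:" in YAML: its name, and indented under it one key for each argument. step_arm: Moves the arm, as the interface text tells. Its arguments: {"type":"object","properties":{"travel":{"type":"array"},"yaw":{"type":"array"},"jaw":{"type":"number"}},"required":["travel","yaw"]}

```bash
mkdir -p pics; ls
python3 - <<'E'
from workcell import observe,camera,cut_out
import cv2,numpy as np,pickle
s=observe();print(s)
P={}
for n in("top","side"):
    p=camera(n);P[n]=p
    cv2.imwrite(f"pics/{n}0.png",p["image"][...,::-1])
    print(n,p["mtx"].tolist(),np.round(p["R"],4).tolist(),p["t"])
pickle.dump(P,open("p0.pkl","wb"))
E
```

```text
pics
{'time': 0.0, 'joint_positions': array([-1.32397765e+00,  3.20281330e-01,  1.56566493e+00, -2.85215605e-05,
        1.25736443e+00, -1.99737761e-02]), 'joint_vel': array([ 0.0001113 ,  0.00084977,  0.00064158, -0.00093585,  0.00111645,
       -0.00086493]), 'effort': array([-6.85918531e-04, -4.12465131e+01, -2.31970382e+01,  7.26385647e-02,
        4.55761829e-02, -1.56778574e-04]), 'ee_pos': array([ 0.15147867, -0.5541789 ,  0.21313181]), 'tcp_rot': array([[ 9.64619166e-01,  2.63646856e-01, -4.46061168e-04],
       [ 2.63647233e-01, -9.64617739e-01,  1.65934264e-03],
       [ 7.20195466e-06, -1.71823651e-03, -9.99998524e-01]]), 'wrist_force': array([0.13580736, 0.63065061, 0.08086499]), 'wrist_torque': array([ 0.02344721,  0.00370557, -0.06916239]), 'width': 0.998902982604328}
top [[427.40006769498694, 0.0, 320.28502789596075], [0.0, 427.40006769498694, 201.70570762834978], [0.0, 0.0, 1.0]] [[0.1282, -0.9918, 0.0017], [-0.9688, -0.1256, -0.2136], [0.212, 0.0257, -0.9769]] [-0.07005479  0.55198732  0.99237885]
side [[362.8788731595388, 0.0, 321.85142009268776], [0.0, 362.8788731595388, 198.84615349653038], [0.0, 0.0, 1.0]] [[-0.8659, -0.4999, 0.0173], [-0.3574, 0.5942, -0.7205], [0.3499, -0.6301, -0.6932]] [0.47144061 0.25120765 0.69703263]
```

View pics/top0.png

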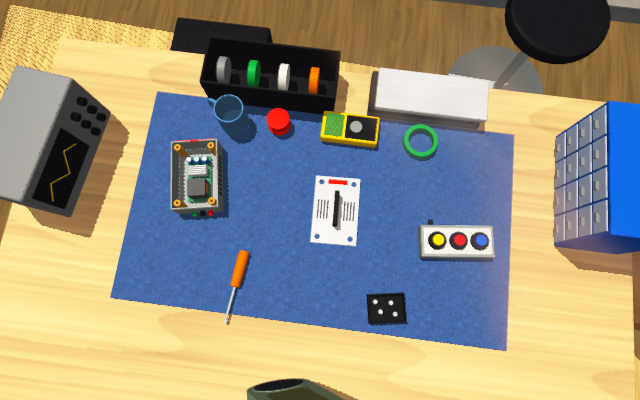

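View pics/side0.png

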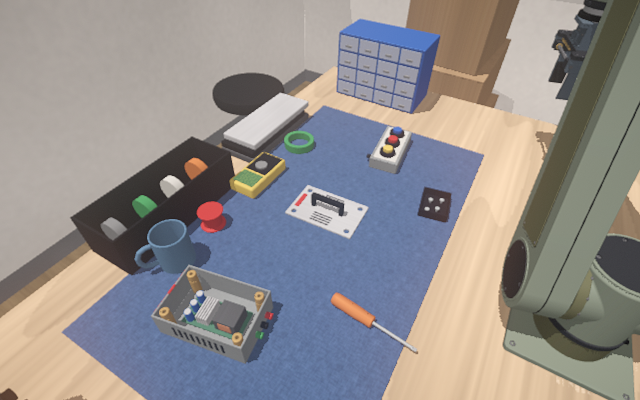

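```bash
cat > h.py <<'E'
import cv2,numpy as np
from scipy.optimize import least_squares
def proj(p,X):
    c=np.atleast_2d(X)@np.array(p["R"]).T+p["t"]; q=c@p["mtx"].T; return q[:,:2]/q[:,2:]
def ray(p,uv,z):
    d=np.linalg.inv(p["mtx"])@[*uv,1]; R=np.array(p["R"]); o=-R.T@p["t"]; d=R.T@d
    return o+d*(z-o[2])/d[2]
def tri(ps,uvs,x0=(.5,0,.05)):
    r=least_squares(lambda X:np.concatenate([proj(p,X)[0]-u for p,u in zip(ps,uvs)]),x0); return r.x,np.abs(r.fun).max()
def blobs(m,lo=4):
    n,_,s,c=cv2.connectedComponentsWithStats(m.astype(np.uint8)); return [(s[i,4],c[i].round(1)) for i in range(1,n) if s[i,4]>=lo]
E
python3 - <<'E'
from h import *
from workcell import camera,cut_out
V=[]
for n in("top","side"):
    p=camera(n); im=p["image"]; hsv=cv2.cvtColor(im,cv2.COLOR_RGB2HSV); print(n)
    for k in("red_top","yellow_top","blue_top","panel","cover","chassis","handle"):
        o=cut_out(p,k)
        for d in o[:2]: print(k,round(d["score"],2),d["extent"],d["region"].sum())
        if not o: continue
        e=[int(v) for v in o[0]["extent"]]; b=np.zeros((400,640),bool); b[e[1]-3:e[3]+4,e[0]-3:e[2]+4]=1
        H,S,W=[hsv[...,i].astype(int) for i in range(3)]
        if k=="panel":
            for c,m in dict(red=((H<6)|(H>174)),yel=(abs(H-27)<7),blue=(abs(H-112)<8)).items(): print(c,blobs(b&m&(S>130)&(W>90),15))
        if k=="chassis":
            print("brass",blobs(b&(abs(H-19)<8)&(S>110)&(W>80))); print("red",blobs(b&((H<6)|(H>174))&(S>120)))
        if k=="cover":
            print("holes",blobs(b&(abs(H-108)<15)&(S>70))); print("red",blobs(b&((H<6)|(H>174))&(S>120)))
    z=[im[130:225,160:230],im[165:255,300:370]] if n=="top" else [im[255:365,145:285],im[175:245,275:380]]
    V.append(np.hstack([cv2.resize(c,(400,300),interpolation=cv2.INTER_CUBIC) for c in z]))
cv2.imwrite("pics/crops.png",np.vstack(V)[...,::-1])
E
```

```text
top
red_top 0.66 [453.6, 235.6, 467.8, 250.1] 107
yellow_top 0.48 [429.6, 235.0, 440.4, 245.8] 111
yellow_top 0.42 [226.5, 252.5, 249.0, 322.8] 449
blue_top 0.48 [476.8, 236.0, 484.3, 247.7] 91
panel 0.9 [417.0, 220.8, 496.7, 256.8] 1952
panel 0.48 [454.1, 233.5, 465.2, 247.4] 115
red [(np.int32(118), array([459.5, 239.5]))]
yel [(np.int32(120), array([437.8, 239.2]))]
blue [(np.int32(450), array([430.1, 227.3])), (np.int32(100), array([480.8, 239.8]))]
cover 0.86 [308.6, 177.0, 360.3, 245.4] 3092
cover 0.31 [223.8, 252.6, 249.0, 322.3] 465
holes [(np.int32(1323), array([331.3, 212.1])), (np.int32(13), array([321.4, 181.6])), (np.int32(14), array([353.5, 184.3])), (np.int32(15), array([316.5, 236.1])), (np.int32(16), array([349.5, 239. ]))]
red [(np.int32(77), array([337.3, 181.6]))]
chassis 0.57 [169.9, 139.8, 226.5, 217.3] 3858
chassis 0.42 [207.6, 96.1, 249.9, 136.4] 1127
brass [(np.int32(72), array([211.4, 147.2])), (np.int32(109), array([179.9, 150. ])), (np.int32(52), array([211.5, 200.8])), (np.int32(77), array([178.4, 203.3]))]
red [(np.int32(19), array([194. , 140.3])), (np.
[... 588 characters left out ...]
4] 61
holes [(np.int32(2619), array([321.8, 210. ])), (np.int32(4), array([309.8, 190.5])), (np.int32(4), array([360. , 208.8])), (np.int32(7), array([293.3, 210.4])), (np.int32(6), array([346. , 231.5]))]
red [(np.int32(46), array([300.6, 199.6]))]
chassis 0.64 [155.4, 267.2, 273.7, 362.4] 7507
brass [(np.int32(33), array([191.1, 274.2])), (np.int32(6), array([191.7, 281.8])), (np.int32(5), array([192.6, 286.4])), (np.int32(9), array([196.4, 290.1])), (np.int32(4), array([257. , 304.5])), (np.int32(10), array([240.2, 337.6])), (np.int32(6), array([235. , 342.7]))]
red [(np.int32(21), array([171.2, 288.5])), (np.int32(44), array([268.5, 315.1]))]
handle 0.68 [286.5, 185.7, 365.7, 238.9] 2315
```

View pics/crops.png

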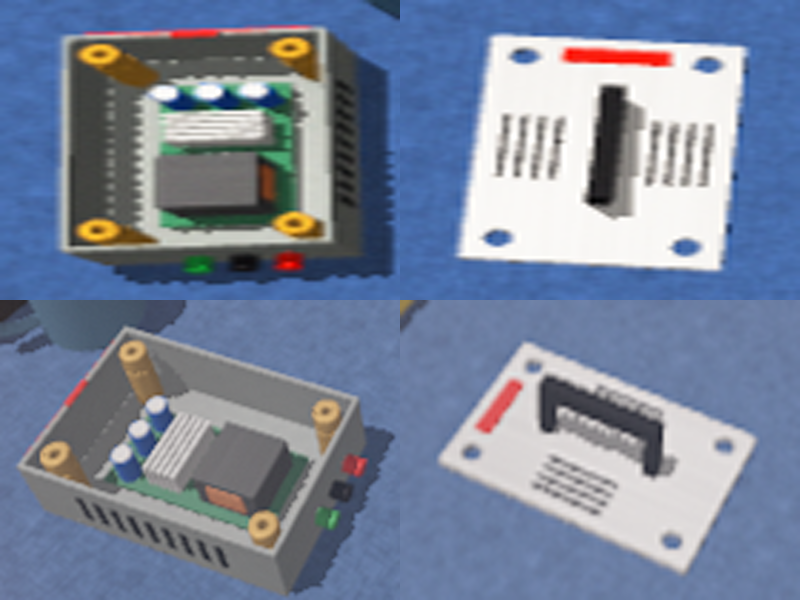

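Run:
```python
from h import *
import pickle
P=pickle.load(open("p0.pkl","rb"));T,S=P["top"],P["side"]
L=np.array([[72,42],[72,-42],[-72,-42],[-72,42]])/1e3
def fit(uvs,cams,z,g):
    def W(q):
        c,s=np.cos(q[2]),np.sin(q[2]); return np.c_[L@np.array([[c,s],[-s,c]])+q[:2],[z]*4]
    r=least_squares(lambda q:np.concatenate([(proj(p,W(q))-u).ravel() for p,u in zip(cams,uvs)]),[*g,0]); return r.x.round(4),np.abs(r.fun).max().round(2)
ct=[(176.7,146.8),(210.5,144.9),(211.2,200.3),(176.7,202.8)];cs=[(163.9,311.5),(190.9,273),(258.8,295),(237.1,337.2)]
vt=[(321.4,181.6),(353.5,184.3),(349.5,239),(316.5,236.1)];vs=[(293.3,210.4),(309.8,190.5),(360,208.8),(346,231.5)]
for n,t,s,z in(("chassis",ct,cs,.063),("cover",vt,vs,.006)):
    print(n,"top",fit([np.array(t)],[T],z,(.5,0)),"side",fit([np.array(s)],[S],z,(.5,0)),"both",fit([np.array(t),np.array(s)],[T,S],z,(.5,0)))
for n,a,b in(("red",(459.5,239.5),(392.5,138.6)),("yel",(437.8,239.2),(388.7,149.2)),("blue",(480.8,239.8),(397.1,129))):
    print(n,tri([T,S],[np.array(a),np.array(b)]),ray(T,a,.05).round(4),ray(S,b,.05).round(4))
```

```text
chassis top (array([0.587 , 0.3227, 0.1974]), np.float64(0.23)) side (array([0.5872, 0.3234, 0.1999]), np.float64(0.5)) both (array([0.5872, 0.3232, 0.199 ]), np.float64(0.43))
cover top (array([ 0.5516, -0.0383,  0.0413]), np.float64(0.04)) side (array([ 0.5518, -0.0376,  0.0439]), np.float64(0.24)) both (array([ 0.5518, -0.038 ,  0.0424]), np.float64(0.33))
red (array([ 0.50788715, -0.34578874,  0.05454196]), np.float64(0.03433416254807753)) [ 0.5086 -0.3472  0.05  ] [ 0.5099 -0.3524  0.05  ]
yel (array([ 0.5005134 , -0.29426276,  0.05246714]), np.float64(0.7362333619144579)) [ 0.5025 -0.2946  0.05  ] [ 0.4993 -0.2977  0.05  ]
blue (array([ 0.5135502 , -0.3961356 ,  0.05729136]), np.float64(0.14919773368995948)) [ 0.5145 -0.3988  0.05  ] [ 0.5172 -0.4074  0.05  ]
```

Call:
step_arm:
  travel:
    - [0.3985,-0.1078,0.09]
    - [0.3985,-0.1078,0.09]
    - [0.3985,-0.1078,0.09]
    - [0.3985,-0.1078,0.09]
    - [0.3985,-0.1078,0.09]
    - [0.3985,-0.1078,0.09]
    - [0.3985,-0.1078,0.09]
    - [0.3985,-0.1078,0.09]
  yaw: [12.86,12.86,12.86,12.86,12.86,12.86,12.86,12.86]
  jaw: 0

```text
time: 1.57
ee_pos: [0.432, -0.3897, 0.1432]
tcp_rot: [[0.999, 0.042, 0.0], [0.042, -0.999, -0.0], [0.0, 0.0, -1.0]]
wrist_force: [-0.6, -0.6, 1.2]
width: 0.446
```

Call:
step_arm:
  travel:
    - [0,0,0]
    - [0,0,0]
  yaw: [0,0]

```text
time: 1.73
ee_pos: [0.4318, -0.3895, 0.1427]
tcp_rot: [[0.999, 0.046, -0.001], [0.046, -0.999, 0.001], [-0.001, -0.001, -1.0]]
wrist_force: [-0.7, 0.6, 0.2]
width: 0.301
```

Call:
step_arm:
  travel:
    - [0.078,-0.0401,0.067]
    - [0.078,-0.0401,0.067]
    - [0.078,-0.0401,0.067]
    - [0.078,-0.0401,0.067]
    - [0.078,-0.0401,0.067]
    - [0.078,-0.0401,0.067]
  yaw: [0,0,0,0,0,0]

```text
time: 2.23
ee_pos: [0.5059, -0.349, 0.0773]
tcp_rot: [[0.999, 0.041, 0.0], [0.041, -0.999, -0.001], [0.0, 0.001, -1.0]]
wrist_force: [-0.1, -0.1, 0.2]
width: 0.006
```

Run:
```python
from h import *
from workcell import camera,observe
a=camera("top")["image"][195:275,400:515];b=camera("side")["image"][105:185,345:460]
cv2.imwrite("pics/p1.png",np.hstack([cv2.resize(c,(400,280),interpolation=cv2.INTER_CUBIC) for c in(a,b)])[...,::-1])
s=observe();print(s["ee_pos"],s["wrist_force"],s["width"])
```

```text
[ 0.50604386 -0.34918524  0.0779165 ] [ 0.03762208 -0.26723369 -0.02450784] 0.007130871085219273
```

View pics/p1.png

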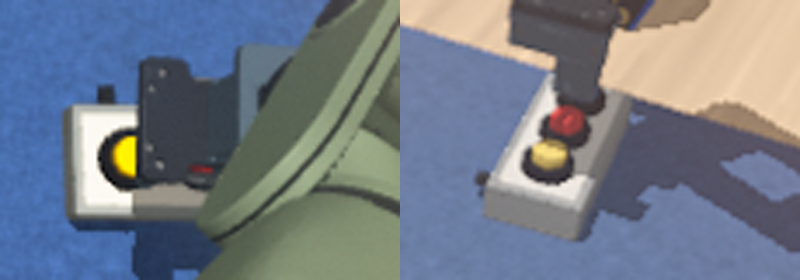

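Run:
```python
from h import *
import pickle
S=pickle.load(open("p0.pkl","rb"))["side"]
for dx,dy in((0,0),(.016,.013),(-.016,.013),(.016,-.013),(-.016,-.013)):
    print((proj(S,[.506+dx,-.349+dy,.078])[0]-[345,105])*[3.478,3.5])
print((proj(S,[.508,-.346,.054])[0]-[345,105])*[3.478,3.5])
```

```text
[173.27060172  92.46670557]
[149.14174595  94.33212035]
[185.72829046 105.93453658]
[161.1389816   79.35138274]
[197.27943803  90.61056956]
[165.1949117  118.01654583]
```

Call:
step_arm:
  travel:
    - [0.002,-0.003,0.01]
    - [0.002,-0.003,0.02]
    - [0.002,-0.003,0.027]
    - [0.002,-0.003,0.027]
  yaw: [0,0,0,0]

```text
time: 2.67
ee_pos: [0.509, -0.3454, 0.0539]
tcp_rot: [[0.999, 0.042, 0.002], [0.042, -0.999, -0.002], [0.002, 0.002, -1.0]]
wrist_force: [-5.2, 3.1, 27.4]
width: 0.008
```

Call:
step_arm:
  travel:
    - [0,0,0]
    - [0,0,0]
  yaw: [0,0]

```text
time: 2.83
ee_pos: [0.509, -0.3454, 0.0539]
tcp_rot: [[0.999, 0.042, 0.003], [0.042, -0.999, -0.003], [0.003, 0.003, -1.0]]
wrist_force: [-5.8, 3.0, 26.4]
width: -0.004
```

Run:
```python
from h import *
from workcell import camera,observe
b=camera("side")["image"][105:185,345:460]
cv2.imwrite("pics/p2.png",cv2.resize(b,(575,400),interpolation=cv2.INTER_CUBIC)[...,::-1])
s=observe();print(s["ee_pos"],s["wrist_force"],s["wrist_torque"])
```

```text
[ 0.50895589 -0.3454028   0.0539187 ] [-5.51583443  2.9574842  26.73530488] [0.61127038 1.14175826 0.03021319]
```

View pics/p2.png

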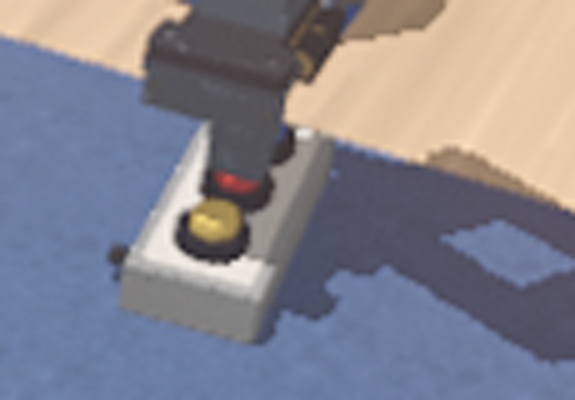

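Call:
step_arm:
  travel:
    - [0,0,-0.03]
    - [0,0,-0.03]
    - [-0.0048,-0.0518,-0.03]
    - [-0.0048,-0.0518,-0.03]
    - [-0.0048,-0.0518,-0.03]
    - [-0.0048,-0.0518,-0.015]
    - [-0.0048,-0.0518,-0.007]
    - [-0.0048,-0.0518,-0.007]
  yaw: [0,0,0,0,0,0,0,0]

```text
time: 3.55
ee_pos: [0.5017, -0.2932, 0.0551]
tcp_rot: [[0.999, 0.042, -0.001], [0.042, -0.999, 0.001], [-0.001, -0.001, -1.0]]
wrist_force: [1.3, 1.8, 5.0]
width: 0.004
```

Call:
step_arm:
  travel:
    - [0,0,0.0]
    - [0,0,0.0]
  yaw: [0,0]

```text
time: 3.72
ee_pos: [0.5017, -0.2932, 0.0567]
tcp_rot: [[0.999, 0.042, -0.0], [0.042, -0.999, 0.0], [-0.0, -0.0, -1.0]]
wrist_force: [-0.3, 0.8, 4.2]
width: 0.007
```

Call:
step_arm:
  travel:
    - [0,0,0.003]
    - [0,0,0.003]
  yaw: [0,0]

```text
time: 3.88
ee_pos: [0.5017, -0.2932, 0.0543]
tcp_rot: [[0.999, 0.042, 0.001], [0.042, -0.999, -0.0], [0.001, 0.0, -1.0]]
wrist_force: [-0.7, 2.3, 5.0]
width: 0.005
```

Call:
step_arm:
  travel:
    - [0,0,0.003]
    - [0,0,0.003]
  yaw: [0,0]

```text
time: 4.05
ee_pos: [0.5018, -0.2933, 0.054]
tcp_rot: [[0.999, 0.042, 0.001], [0.042, -0.999, -0.001], [0.001, 0.001, -1.0]]
wrist_force: [-4.4, 4.1, 22.5]
width: 0.009
```

Call:
step_arm:
  travel:
    - [0,0,-0.03]
    - [0,0,-0.03]
    - [0.0097,0.1035,-0.03]
    - [0.0097,0.1035,-0.03]
    - [0.0097,0.1035,-0.03]
    - [0.0097,0.1035,-0.03]
    - [0.0097,0.1035,-0.015]
    - [0.0097,0.1035,-0.006]
  yaw: [0,0,0,0,0,0,0,0]

```text
time: 4.72
ee_pos: [0.5152, -0.3963, 0.0554]
tcp_rot: [[0.999, 0.042, -0.0], [0.042, -0.999, -0.0], [-0.0, 0.0, -1.0]]
wrist_force: [-0.7, -1.6, 3.5]
width: 0.007
```

Call:
step_arm:
  travel:
    - [0,0,0.003]
    - [0,0,0.003]
  yaw: [0,0]

```text
time: 4.88
ee_pos: [0.5152, -0.3962, 0.0543]
tcp_rot: [[0.999, 0.043, -0.001], [0.043, -0.999, -0.002], [-0.001, 0.002, -1.0]]
wrist_force: [-2.4, -1.5, 5.6]
width: 0.008
```

Call:
step_arm:
  travel:
    - [0,0,0.003]
    - [0,0,0.003]
  yaw: [0,0]

```text
time: 5.05
ee_pos: [0.5153, -0.3963, 0.0541]
tcp_rot: [[0.999, 0.044, 0.0], [0.044, -0.999, -0.003], [0.0, 0.003, -1.0]]
wrist_force: [-5.6, 0.3, 19.0]
width: 0.005
```

Call:
step_arm:
  travel:
    - [0,0,-0.04]
    - [0,0,-0.08]
    - [0,-0.04,-0.09]
    - [0.0517,-0.3561,-0.09]
    - [0.0517,-0.3561,-0.09]
    - [0.0517,-0.3561,-0.09]
    - [0.0517,-0.3561,-0.09]
    - [0.0517,-0.3561,-0.09]
  yaw: [0,0,0,0,0,0,0,0]

```text
time: 5.72
ee_pos: [0.5378, -0.1465, 0.1399]
tcp_rot: [[0.999, 0.043, -0.001], [0.043, -0.999, 0.0], [-0.001, -0.0, -1.0]]
wrist_force: [1.1, -0.6, -0.3]
width: 0.007
```

Call:
step_arm:
  travel:
    - [0,0,0]
    - [0,0,0]
  yaw: [0,0]
  jaw: 0.8

```text
time: 5.88
ee_pos: [0.5383, -0.1465, 0.14]
tcp_rot: [[0.999, 0.047, -0.001], [0.047, -0.999, -0.0], [-0.001, -0.0, -1.0]]
wrist_force: [-0.5, 0.3, -0.0]
width: 0.118
```

Call:
step_arm:
  travel:
    - [0.0181,-0.1078,0.06]
    - [0.0181,-0.1078,0.06]
    - [0.0181,-0.1078,0.06]
    - [0.0181,-0.1078,0.06]
    - [0.0181,-0.1078,0.06]
    - [0.0181,-0.1078,0.06]
    - [0.0181,-0.1078,0.06]
  yaw: [0,0,0,0,0,0,0]

```text
time: 6.47
ee_pos: [0.5529, -0.0424, 0.0811]
tcp_rot: [[0.999, 0.041, 0.001], [0.041, -0.999, -0.001], [0.001, 0.001, -1.0]]
wrist_force: [-0.1, -0.3, 0.7]
width: 0.632
```

Run:
```python
from h import *
from workcell import camera,observe
b=camera("side")["image"][90:270,220:460]
cv2.imwrite("pics/p3.png",cv2.resize(b,(720,540),interpolation=cv2.INTER_CUBIC)[...,::-1])
s=observe();print(s["ee_pos"],s["wrist_force"],s["width"])
```

```text
[ 0.55294604 -0.04241197  0.0812228 ] [ 0.43756068  0.02599897 -0.45003717] 0.6766012594936421
```

View pics/p3.png

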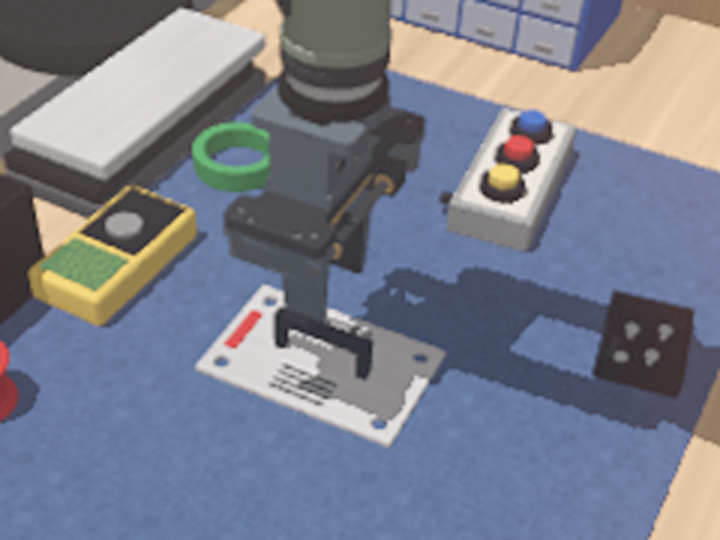

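Call:
step_arm:
  travel:
    - [-0.001,-0.0044,0.01]
    - [-0.001,-0.0044,0.03]
    - [-0.001,-0.0044,0.045]
    - [-0.001,-0.0044,0.055]
    - [-0.001,-0.0044,0.061]
    - [-0.001,-0.0044,0.061]
  yaw: [0,0,0,0,0,0]

```text
time: 7.02
ee_pos: [0.5503, -0.0366, 0.0182]
tcp_rot: [[0.999, 0.042, -0.002], [0.042, -0.999, 0.0], [-0.002, -0.0, -1.0]]
wrist_force: [0.2, 0.8, -0.0]
width: 0.8
```

Call:
step_arm:
  travel:
    - [0,0,0]
    - [0,0,0]
    - [0,0,0]
    - [0,0,0]
    - [0,0,0]
    - [0,0,0]
    - [0,0,0]
    - [0,0,0]
  yaw: [0,0,0,0,0,0,0,0]
  jaw: 0

```text
time: 7.68
ee_pos: [0.5512, -0.0363, 0.0195]
tcp_rot: [[0.999, 0.042, 0.0], [0.042, -0.999, -0.0], [0.0, 0.0, -1.0]]
wrist_force: [0.3, 0.9, 0.2]
width: 0.245
```

Call:
step_arm:
  travel:
    - [0,0,0]
    - [0,0,0]
    - [0,0,0]
    - [0,0,0]
    - [0,0,0]
    - [0,0,0]
  yaw: [0,0,0,0,0,0]

```text
time: 8.18
ee_pos: [0.5512, -0.0366, 0.0195]
tcp_rot: [[0.999, 0.043, 0.0], [0.043, -0.999, -0.0], [0.0, 0.0, -1.0]]
wrist_force: [0.4, -3.6, 0.6]
width: 0.129
```

Call:
step_arm:
  travel:
    - [0,0,-0.003]
    - [0,0,-0.008]
    - [0,0,-0.014]
    - [0,0,-0.02]
    - [0,0,-0.03]
    - [0,0,-0.03]
  yaw: [0,0,0,0,0,0]

```text
time: 8.68
ee_pos: [0.5527, -0.0363, 0.0517]
tcp_rot: [[0.999, 0.042, 0.004], [0.042, -0.999, -0.0], [0.004, 0.0, -1.0]]
wrist_force: [0.7, -0.4, -3.0]
width: 0.131
```

Call:
step_arm:
  travel:
    - [0,0,-0.02]
    - [0,0,-0.045]
    - [0,0,-0.07]
    - [0.003,-0.02,-0.095]
    - [0.006,-0.045,-0.11]
    - [0.01,-0.07,-0.11]
    - [0.014,-0.1,-0.11]
    - [0.018,-0.13,-0.11]
  yaw: [0,0,0,-0.5,-1,-2,-3,-4]

```text
time: 9.35
ee_pos: [0.5637, 0.0954, 0.1602]
tcp_rot: [[0.994, 0.112, 0.001], [0.112, -0.994, 0.0], [0.001, -0.0, -1.0]]
wrist_force: [0.4, -0.1, -4.1]
width: 0.131
```

Call:
step_arm:
  travel:
    - [0,0,0]
    - [0,0,0]
  yaw: [0,0]

```text
time: 9.52
ee_pos: [0.5635, 0.0957, 0.1595]
tcp_rot: [[0.993, 0.115, -0.0], [0.115, -0.993, -0.0], [-0.0, 0.0, -1.0]]
wrist_force: [-0.3, -0.4, -4.0]
width: 0.129
```

Call:
step_arm:
  travel:
    - [0.006,-0.025,0]
    - [0.012,-0.055,0]
    - [0.018,-0.085,0]
    - [0.025,-0.115,0]
    - [0.032,-0.145,0]
    - [0.038,-0.175,0]
    - [0.044,-0.203,0]
    - [0.049,-0.2232,0]
  yaw: [-0.5,-1,-2,-3,-4,-5,-5,-5]

```text
time: 10.18
ee_pos: [0.5875, 0.3229, 0.1591]
tcp_rot: [[0.98, 0.198, -0.0], [0.198, -0.98, 0.0], [-0.0, -0.0, -1.0]]
wrist_force: [0.6, 0.4, -2.8]
width: 0.126
```

Call:
step_arm:
  travel:
    - [0,0,0.01]
    - [0,0,0.025]
    - [0,0,0.035]
    - [0,0,0.045]
    - [0,0,0.05]
    - [0,0,0.05]
    - [0,0,0.05]
  yaw: [0,0,0,0,0,0,0]

```text
time: 10.77
ee_pos: [0.5876, 0.321, 0.1094]
tcp_rot: [[0.98, 0.197, -0.0], [0.197, -0.98, -0.0], [-0.0, 0.0, -1.0]]
wrist_force: [0.7, 0.4, -4.0]
width: 0.128
```

Run:
```python
from h import *
from workcell import camera,observe
import pickle
P={n:camera(n) for n in("top","side")};pickle.dump(P,open("p4.pkl","wb"))
a=P["top"]["image"][115:225,145:255];b=P["side"]["image"][230:370,130:290]
cv2.imwrite("pics/p4.png",np.hstack([cv2.resize(c,(400,w),interpolation=cv2.INTER_CUBIC) for c,w in((a,400),(b,400))])[...,::-1])
s=observe();print(s["ee_pos"],s["tcp_rot"].round(4).tolist(),s["wrist_force"],s["wrist_torque"],s["width"],s["time"])
```

```text
[0.58803374 0.32159587 0.11030446] [[0.9803, 0.1977, 0.0016], [0.1977, -0.9803, 0.0007], [0.0017, -0.0004, -1.0]] [-0.71763386  0.10823963 -3.39245759] [ 0.04518799 -0.0475745   0.00792257] 0.1259278420783429 10.8667
```

View pics/p4.png

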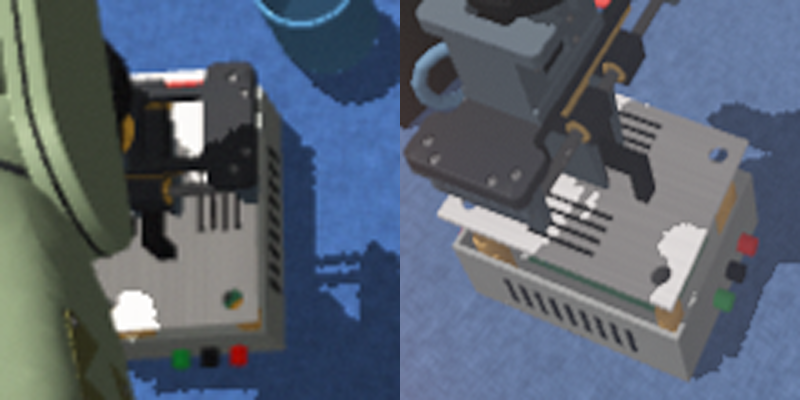

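Run:
```python
from h import *
import pickle
P=pickle.load(open("p4.pkl","rb"));T,S=P["top"],P["side"]
X,r=tri([T,S],[np.array([208.7,196.9]),np.array([256.5,284.0])],(.5,.3,.09));print("hole2 mid",X,r)
z=X[2]; h3=ray(S,(234.1,325.3),z);print("hole3",h3,"yaw from h3-h2",np.arctan2(-(h3-X)[0],(h3-X)[1]),np.linalg.norm(h3-X))
c,s=np.cos(.199),np.sin(.199)
for n,l in(("post2",(-.072,-.042)),("post3",(-.072,.042))): print(n,.5872+c*l[0]-s*l[1],.3232+s*l[0]+c*l[1])
s_=np.array([.588,.3216]);a=.1988
for l in((-.072,-.042),(-.072,.042)):
    w=[s_[0]+np.cos(a)*l[0]-np.sin(a)*l[1],s_[1]+np.sin(a)*l[0]+np.cos(a)*l[1],.1103-.0165+.002];print("pred from TCP",w,proj(T,w),proj(S,w))
```

```text
hole2 mid [0.52706916 0.26584969 0.09513722] 0.3796657132776602
hole3 [0.51120637 0.3469312  0.09513722] yaw from h3-h2 0.1931997606237531 0.0826186408398529
post2 0.5249238824203194 0.2677952603182562
post3 0.5083179925564633 0.3501374999151331
pred from TCP [np.float64(0.5257128027179792), np.float64(0.26620771664978393), 0.0958] [[208.28783357 196.98942157]] [[257.22500573 284.36845017]]
pred from TCP [np.float64(0.5091233816340504), np.float64(0.3485532757777666), 0.0958] [[172.87377089 199.39483981]] [[234.38933889 326.53253352]]
```

Call:
step_arm:
  travel:
    - [-0.0013,-0.0025,0.004]
    - [-0.0013,-0.0025,0.009]
    - [-0.0013,-0.0025,0.013]
    - [-0.0013,-0.0025,0.015]
    - [-0.0013,-0.0025,0.015]
    - [-0.0013,-0.0025,0.015]
    - [-0.0013,-0.0025,0.015]
  yaw: [0,0,0,0,0,0,0]

```text
time: 11.45
ee_pos: [0.5858, 0.3239, 0.0945]
tcp_rot: [[0.98, 0.198, 0.0], [0.198, -0.98, -0.0], [0.0, 0.0, -1.0]]
wrist_force: [0.4, -0.9, -3.0]
width: 0.125
```

Run:
```python
from h import *
from workcell import camera,observe
import pickle
P={n:camera(n) for n in("top","side")};pickle.dump(P,open("p5.pkl","wb"))
a=P["top"]["image"][170:220,185:235];b=P["side"]["image"][265:355,220:290]
cv2.imwrite("pics/p5.png",np.hstack([cv2.resize(a,(400,400),interpolation=cv2.INTER_CUBIC),cv2.resize(b,(400,514),interpolation=cv2.INTER_CUBIC)[57:457]])[...,::-1])
s=observe();print(s["ee_pos"],s["tcp_rot"].round(4).tolist(),s["wrist_force"],s["wrist_torque"],s["width"],s["time"])
```

```text
[0.58578741 0.32390339 0.09465394] [[0.9802, 0.1981, 0.0004], [0.1981, -0.9802, 0.0001], [0.0005, -0.0, -1.0]] [ 0.58468423 -0.15309358 -3.54429167] [-0.027258    0.05761695  0.04207036] 0.12614631147412053 11.55
```

View pics/p5.png

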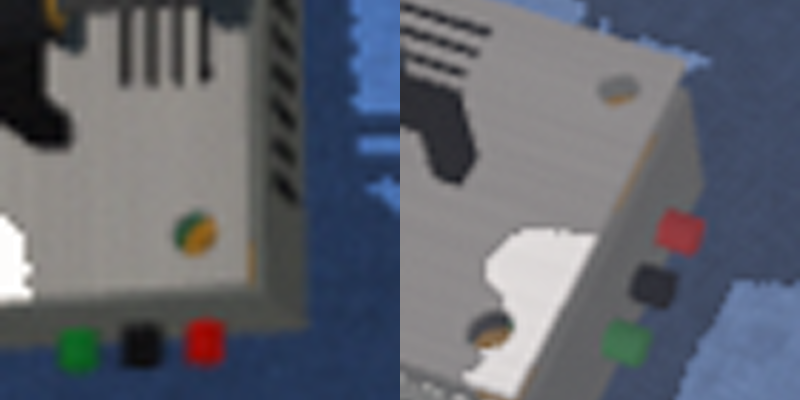

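Run:
```python
from h import *
import pickle
P=pickle.load(open("p5.pkl","rb"));T,S=P["top"],P["side"]
X,r=tri([T,S],[np.array([208.9,198.8]),np.array([257.9,290.3])],(.5,.3,.09));print("hole2 mid",X,r)
for z in(X[2],.080): print(z,"h2 top",ray(T,(208.9,198.8),z),"h2 side",ray(S,(257.9,290.3),z),"h3 side",ray(S,(235.35,332.2),z))
print("want .5249 .2678 ; .5083 .3501")
```

```text
hole2 mid [0.52449236 0.26843931 0.08049236] 0.01519591258914943
0.08049236400073916 h2 top [0.52445641 0.2684241  0.08049236] h2 side [0.5245141  0.26844337 0.08049236] h3 side [0.50832882 0.35059371 0.08049236]
0.08 h2 top [0.52454986 0.26856788 0.08      ] h2 side [0.52474543 0.26822336 0.08      ] h3 side [0.5085463  0.35044397 0.08      ]
want .5249 .2678 ; .5083 .3501
```

```bash
python3 -c "
from workcell import observe,sign_off
s=observe();print(s['ee_pos'],s['width'],s['joint_vel'].round(3));print(sign_off())"
```

```text
[0.58578741 0.32390339 0.09465394] 0.12614631147412053 [-0.001 -0.003 -0.001 -0.001  0.001  0.001]
the job is handed in; nothing more can be done
None
```

The job is handed in at about 11.6 s, with the arm still holding the cover level over the chassis, red end over red end.

- **Buttons:** I pressed red, then yellow, then blue, one at a time. Each one stopped hard at about 54 mm with 19–27 N on the wrist, and all three stood up again in a later picture. There is no direct reading of button travel, so "fully pressed" rests on those forces and heights.
- **Cover position:** In the last pictures, the two holes I could see (hole2 and hole3) were within about 0.7 mm of their posts. The other two were hidden by the gripper and not seen directly. Their position follows from the measured turn, which matched the chassis to about 0.1°.
- **Height and contact:** The underside was about 15.5 mm above the rim. The wrist carried about 3.5 N, which matches the weight of the cover with no sign of it touching anything.
- **Other things on the bench:** I never moved close to them and nothing looked shifted in the pictures. I did not re-measure their positions at the end.

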